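# Roll the tube offcut up to the bench stop

## Task

On the gearbox bench, roll the plain round steel tube offcut across the bench top, away from the robot, until it rests along the front face of the long angle-iron stop, ready for marking out. Roll it with the flat of the hand and do not pick it up; leave the tube with the square end flanges where it lies.

Things in the scene. Friction and masses are not known exactly. Their poses are not given: they have to be found in the camera images.
- tube: Plain bright steel tube offcut: smooth cylinder, 50 mm diameter, 140 mm long, only a dark bore mouth at each end, about 0.5 kg. Lies 120-170 mm (axis to stop face) on the robot's side of the stop, within about 8 degrees of parallel, in its left or right half; way to the stop clear, 50 mm free behind. Rolls freely when pushed. Origin at its middle on its axis, 25 mm up; own y along the tube.
- stop: Grey-painted angle iron bolted to the bench, immovable: 400 mm long, upright leg 45 mm high, 6 mm thick; the foot (45 mm) is on the far side. Origin at mid-length of its front face (towards the robot), at bench height; x points away from the robot, square to that face, y along the stop, z up. A tube touching it has its axis at x = -25 mm in this frame.
- flanged: The other steel tube, to be left alone: 42 mm diameter, 140 mm long overall, a square 60 x 60 x 8 mm flange at each end on which it stands, so it does not roll; 0.6 kg. Lies in the other half of the stop, about 60 mm end to end from the plain tube, a loose bearing between it and the stop. Origin at its middle on its axis, 30 mm up; y along the tube.
Mind the look-alikes: they are no part of the job. Leave any red or yellow look-alike of the tube alone.

How it is judged (in metres and radians):
On the way:
1. the plain tube rolls along the bench (turning faster than 0.4 rad/s, lying on the bench) (angular speed of tube above 0.4 rad/s and distance of tube from where it was at the start of the episode above 0.03 m and height (world z) of tube below 0.035 m), for 0.1 s.
At the end, for the whole second after the job is handed in: The plain tube lies on the bench at rest along the stop's front face: its middle no more than 12 mm short of touching, its axis parallel to the stop within 10 degrees, overhanging the stop's end by no more than 25 mm (x of tube in the frame of stop between -0.037 and -0.015 m and y of tube in the frame of stop between -0.155 and 0.155 m and angle between the y axis of tube and the y axis of stop, either way round below 0.17 rad and height (world z) of tube below 0.035 m and linear speed of tube below 0.02 m/s).
It fails at once if the plain tube is picked up (its middle more than 20 mm above where it lies) (height (world z) of tube above 0.045 m).
It fails at once if the flanged tube is shifted by more than 20 mm (distance of flanged from where it was at the start of the episode above 0.02 m).
It also fails if it takes over 40 s, if anything falls off the work surface, if the arm or the gripper's body presses on something with over 40 N, if the wrist force passes 120 N, or if a joint passes its speed limit or range.

## Robot

A 6-joint arm with a two-finger parallel gripper is mounted at the origin on the work surface. World frame = base frame: x ahead of the robot, y to its left, z up, the work surface at z = 0. Lengths are in mm, angles in rad, forces in N, time in s.
With the tool pointing down it reaches from about 400 to 825 mm from the base axis. Payload 7 kg.
Tool frame: the origin (TCP) lies at the very end of the fingers, on their centre line; the grasp point (between the pads) lies 19 mm behind it; z points along the fingers, y is the direction in which the jaws open and shut (so a half turn about z gives the same grasp; the last joint's range is limited). The gripper opens to 88 mm and grips with 3 to 60 N. Pads are 19 mm wide; open, the fingers measure 130 mm over their backs; the gripper's body (78 mm by 193 mm) begins 47 mm behind the grasp point.
Start: joints at [1.419, 0.359, 0.012, 0, -1.224, -0.288], TCP at [287.392, 610.738, 226.561] pointing down, gripper open.
Joint ranges: [-3.07, 3.07], [-1.43, 2.12], [-1.02, 1.25], [-3.03, 1.67], [-3.05, -0], [-3.03, 3.03]. Speed limits (rad/s): [2.39, 2.39, 3.01, 3.14, 3.14, 3.14].

## Interface

Orientations are given as a unit quaternion [x, y, z, w].
In Python, from plant import bot gives the robot as it stands. Calls block until the motion is done:
- bot.move_ptp(position, orientation): joint-space move of the TCP to a pose.
- bot.line_to(position, velocity=150, ori=None): straight line of the TCP; ori=None keeps the orientation; velocity is the mean speed in mm/s.
- bot.move_joints(angles): joint-space move.
- bot.move_gripper(opening, force=None): finger opening in mm; force is the grip in N (None keeps the last); returns when the fingers have stopped.
- bot.pause(seconds).
- bot.solve_ik(position, orientation): joint angles nearest the present ones, or None.
- bot.read_state(): the state.
- bot.camera(name): name is "side" or "top" or "wrist"; returns the picture (384x512x3 uint8, red, green, blue); there is no depth.
- bot.get_calibration(name): a dict with "fx", "fy", "cx", "cy" (pixels), "distortion" ([k1, k2, p1, p2, k3] as OpenCV has them; the pictures are not rectified), "view" (4x4, takes a point from world to camera coordinates); the wrist camera has in their place "T_tool_cam" (4x4, takes a point from camera to tool coordinates, whose origin is the TCP and whose axes are the flange's). Camera axes: x right, y up, looking along -z (the intrinsics and any distortion apply to the point x, -y, -z); pixel columns grow to the right and rows downward; lengths in mm; the calibration is good to about 2 mm. A picture is of the moment at which its call begins: read the wrist's pose just before it. get_calibration takes no time and is no camera call.
A pose or a line that the arm cannot do raises bot.Unreachable and nothing moves.
- bot.close_job(): hands the job in, once; it reports no verdict.
The state is a dict: "t": time; "joint_pos": joint angles; "qvel": joint speeds; "tau": joint torques, N m; "tcp_pos": TCP position; "eef_rot": TCP orientation; "contact_force": force on the tool from outside, world axes, zero at the start; "moment": the same for the moment, N m; "width": finger opening in mm.
Only numpy, scipy, OpenCV 4.12 (cv2) and the standard library are available. Lean on these libraries where they do the work, as an engineer would, in place of code of your own. Each camera call takes 0.05 s, during which the arm holds its last target.

## Working session

There is one attempt and no reset: what is moved stays moved. The work goes in short steps, each a Python script; the robot and the scene stay as the last script left them, time stands still between calls to the robot, and variables do not carry over. Pictures are saved under pics/ and viewed, and the job is handed in when it is done.

```bash
ls; mkdir -p pics; python3 - <<'E'
from plant import bot
import cv2,numpy as np
s=bot.read_state();print(s['t'],s['tcp_pos'],s['eef_rot'],s['contact_force'])
for n in ['top','side','wrist']:
    im=bot.camera(n);cv2.imwrite(f'pics/{n}0.png',im[:,:,::-1])
    print(n,bot.get_calibration(n))
E
```

```text
pics
0.0 [287.18890696 610.30337325 225.60587082] [ 9.75902926e-01 -2.18203502e-01 -1.20284583e-04  8.34430168e-04] [0.22768792 0.21588904 0.34038419]
top {'fx': 365.657696469524, 'fy': 365.657696469524, 'cx': 255.73790350123483, 'cy': 185.84209908770944, 'distortion': array([0.00361542, 0.        , 0.        , 0.        , 0.        ]), 'view': array([[-2.72497456e-02, -9.99570487e-01,  1.07838873e-02,
         1.92533449e+01],
       [ 9.96421746e-01, -2.62973151e-02,  8.03253041e-02,
        -4.90336769e+02],
       [-8.00072161e-02,  1.29341439e-02,  9.96710366e-01,
        -6.95679120e+02],
       [ 0.00000000e+00,  0.00000000e+00,  0.00000000e+00,
         1.00000000e+00]])}
side {'fx': 451.813598189069, 'fy': 451.813598189069, 'cx': 251.21832532609702, 'cy': 187.69746139019767, 'distortion': array([-0.03173078,  0.        ,  0.        ,  0.        ,  0.        ]), 'view': array([[ 6.68336326e-01, -7.43742983e-01,  1.31503089e-02,
        -3.22573051e+02],
       [ 4.94310411e-01,  4.57265006e-01,  7.39300975e-01,
        -3.01105158e+02],
       [-5.55863089e-01, -4.87601363e-01,  6.73246714e-01,
        -4.29464151e+02],
       [ 0.00000000e+00,  0.00000000e+00,  0.00000000e+00,
         1.00000000e+00]])}
wrist {'fx': 307.8894087086035, 'fy': 307.8894087086035, 'cx': 255.5223375251391, 'cy': 194.09261795722674, 'distortion': array([-0.01491819,  0.        ,  0.        ,  0.        ,  0.        ]), 'T_tool_cam': array([[-6.90905212e-05,  9.67890516e-01,  2.51372123e-01,
         6.70538691e+01],
       [ 9.99999406e-01, -2.06633999e-04,  1.07048294e-03,
        -2.49926592e-01],
       [ 1.08805231e-03,  2.51372047e-01, -9.67889927e-01,
        -1.58485314e+02],
       [ 0.00000000e+00,  0.00000000e+00,  0.00000000e+00,
         1.00000000e+00]])}
```

View pics/top0.png

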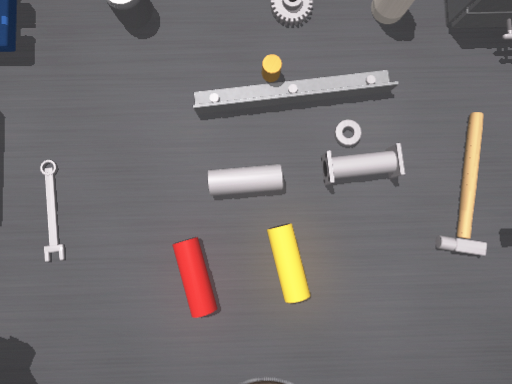

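View pics/side0.png

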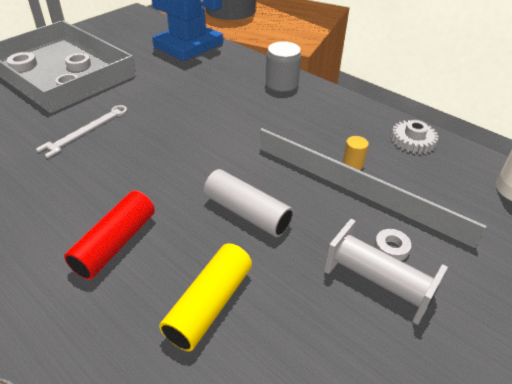

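Candidates (top view): the plain grey tube at (245,180), the flanged tube at (364,165), the red tube at (195,278) and the yellow tube at (288,264). The description fits the grey one at (245,180). I'll check it in a close crop.

```bash
python3 - <<'E'
import cv2
im=cv2.imread('pics/top0.png')
cv2.imwrite('pics/crop.png',cv2.resize(im[60:220,180:420],None,fx=3.3,fy=3.3,interpolation=cv2.INTER_CUBIC))
E
```

```text
(no output)
```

View pics/crop.png

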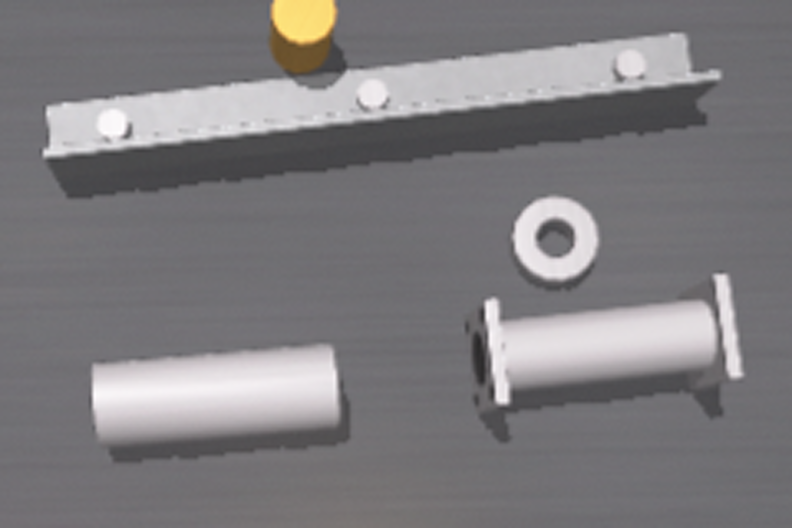

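The crop confirms it. It shows a smooth plain cylinder with no flanges, corners at crop (93,365), (98,444), (338,424) and (332,347). The stop's top front edge runs (45,157) to (720,77), and the flanged tube is at the right.

```bash
cat > h.py <<'E'
import cv2,numpy as np
def ray(cal,px,z,view=None):
    K=np.array([[cal['fx'],0,cal['cx']],[0,cal['fy'],cal['cy']],[0,0,1]])
    p=cv2.undistortPoints(np.array([[px]],float),K,np.array(cal['distortion']))[0,0]
    d=np.array([p[0],-p[1],-1]); V=cal['view'] if view is None else view
    R,t=V[:3,:3],V[:3,3]; c=-R.T@t; w=R.T@d
    return c+w*(z-c[2])/w[2]
E
python3 - <<'E'
from plant import bot
from h import *
c=bot.get_calibration('top')
f=lambda u,v,z: ray(c,((u+.5)/3.3-.5+180,(v+.5)/3.3-.5+60),z)
T=[f(*p,25) for p in [(93,365),(98,444),(338,424),(332,347)]]
a=(T[0]+T[1])/2;b=(T[2]+T[3])/2
print('tube',np.round(T,1)[:,:2].tolist(),'mid',(a+b)/2,'len',np.linalg.norm(a-b),'dia',np.linalg.norm(T[0]-T[1]))
S=[f(45,157,45),f(720,77,45)];print('stop',np.round(S,1),np.linalg.norm(S[0]-S[1]))
e=S[0]-S[1];e/=np.linalg.norm(e);n=np.array([e[1],-e[0],0]);o=(S[0]+S[1])/2
print('mid',o,'yaw',np.degrees(np.arctan2(n[1],n[0])))
m=(a+b)/2-o;print('tube in stop x,y',m@n,m@e,'tube yaw',np.degrees(np.arctan2(-(a-b)[0],(a-b)[1])))
F=[f(493,300,60),f(505,404,60),f(740,377,60),f(725,275,60)];print('fl',np.round(F,1).tolist())
for p in F: print((p-o)@n,(p-o)@e)
E
```

```text
tube [[523.1, 98.5], [476.4, 96.4], [484.4, -44.8], [530.2, -42.8]] mid [503.52464866  26.80076381  25.        ] len 141.4474563468552 dia 46.75597211364539
stop [[ 642.8  121.9   45. ]
 [ 681.2 -274.2   45. ]] 397.944645457514
mid [662.00808877 -76.13643621  45.        ] yaw 5.530880024096269
tube in stop x,y -147.82428873072683 117.73295034532212 tube yaw 3.0571080462747866
fl [[549.8, -131.8, 60.0], [490.7, -135.9, 60.0], [502.4, -269.1, 60.0], [560.7, -264.0, 60.0]]
-117.07539300447138 -44.5411530641371
-176.30545799200252 -43.01257212854934
-177.4309813435146 -176.66690345410169
-118.92732312671265 -177.25420533103392
```

Sizes agree (length 141, diameter 47, stop 398), and the tube's x of −148 is within the stated 120–170 mm. Before moving I'll check how far the yellow tube is behind it and whether the approach poses solve.

```bash
cat >> h.py <<'E'
def q(deg):
    h=np.radians(deg)/2; return [np.cos(h),np.sin(h),0,0]
A0=np.radians(3.06); AS=np.radians(5.53)
T0=np.array([503.5,26.8]); SO=np.array([662.0,-76.1])
NS=np.array([np.cos(AS),np.sin(AS)]); ES=np.array([-NS[1],NS[0]])
E
python3 - <<'E'
from plant import bot
from h import *
c=bot.get_calibration('top')
for p in [(269,229),(292,225)]: print('yellow',ray(c,p,25),ray(c,p,50))
d=np.array([np.cos(A0),np.sin(A0)])
P=T0-d*50
for z in (150,12): print(bot.solve_ik([*P,z],q(3.06)))
bot.move_gripper(60)
bot.move_ptp([*P,150],q(3.06))
s=bot.read_state();print(s['t'],s['tcp_pos'],s['joint_pos'],s['width'])
cv2.imwrite('pics/side1.png',bot.camera('side')[:,:,::-1])
cv2.imwrite('pics/wr1.png',bot.camera('wrist')[:,:,::-1])
E
```

```text
yellow [406.3066177  -17.06971045  25.        ] [407.26556606 -15.9243013   50.        ]
yellow [412.7381631  -61.61804698  25.        ] [413.46987067 -58.8986461   50.        ]
[ 0.489099    0.05954013 -0.56557126  0.         -0.94568494  1.1351044 ]
[ 4.89098998e-01  2.68056519e-01 -7.27045224e-01  4.44089210e-16
 -5.75694584e-01  1.13510440e+00]
3.05 [453.97926711  24.66827204 150.13939159] [ 4.89890903e-01  5.98750278e-02 -5.64892850e-01  1.42894559e-04
 -9.45630349e-01  1.13472490e+00] 60.09226945268326
```

View pics/wr1.png

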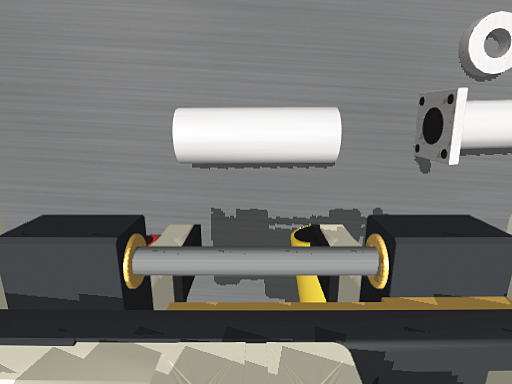

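View pics/side1.png

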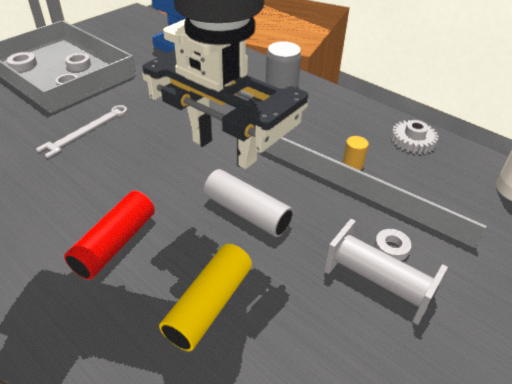

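The wrist view shows the plain tube at (257,135), parallel to the jaws, with both fingers behind it. The flange starts at column 415, clear of them. The yellow end at x≈410 is behind the fingers' backs (≈444). I'll descend and make the first short push.

```bash
python3 - <<'E'
from plant import bot
from h import *
d=np.array([np.cos(A0),np.sin(A0)])
P=T0-d*50
bot.line_to([*P,12],velocity=100)
f0=bot.read_state()['contact_force']
for k in (-34,-24,-10,0):
    bot.line_to([*(T0+d*k),12],velocity=50)
    s=bot.read_state();print(s['t'],k,s['tcp_pos'].round(1),(s['contact_force']-f0).round(2))
cv2.imwrite('pics/wr2.png',bot.camera('wrist')[:,:,::-1])
cv2.imwrite('pics/side2.png',bot.camera('side')[:,:,::-1])
bot.pause(.3)
cv2.imwrite('pics/wr3.png',bot.camera('wrist')[:,:,::-1])
a=cv2.imread('pics/wr2.png');b=cv2.imread('pics/wr3.png');cv2.imwrite('pics/w23.png',cv2.resize(np.vstack([a[:220],b[:220]]),None,fx=1.2,fy=1.2))
E
```

```text
5.15 -34 [469.8  25.   11.9] [ 0.34 -0.57  0.67]
5.5 -24 [479.8  25.6  11.9] [ 0.18 -1.1  -0.16]
5.9333 -10 [493.8  26.3  11.9] [ 0.35 -0.35  0.75]
6.2833 0 [503.8  26.9  11.9] [ 0.39  0.15 -0.  ]
```

View pics/w23.png

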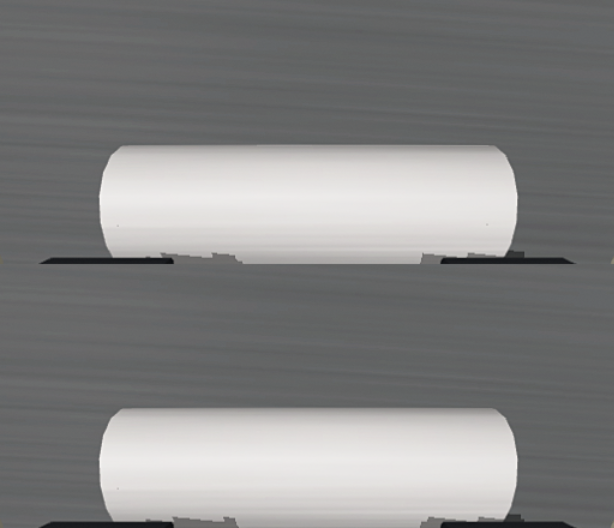

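View pics/side2.png

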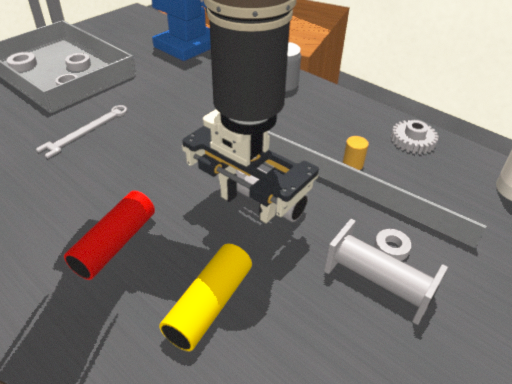

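Contact forces stayed around 0.5 N, well under what sliding friction would give for a 5 N tube, so it's probably rolling. I'll test that with a slightly brisker short push: a rolling tube should run ahead of the stopped fingers.

```bash
python3 - <<'E'
from plant import bot
from h import *
d=np.array([np.cos(A0),np.sin(A0)])
c=bot.get_calibration('wrist')
from scipy.spatial.transform import Rotation as R
def front(im,s):
    g=im[:,256].astype(int).min(axis=1); r=np.where(g>150)[0]
    M=np.eye(4);M[:3,:3]=R.from_quat(s['eef_rot']).as_matrix();M[:3,3]=s['tcp_pos']
    V=np.linalg.inv(M@c['T_tool_cam'])
    # upper (far) silhouette row; height guess 40
    return r.min(), ray(c,(256,r.min()),35,V)[:2].round(1)
s=bot.read_state();print(front(bot.camera('wrist'),s))
bot.line_to([*(T0+d*30),12],velocity=75)
for i in range(8):
    s=bot.read_state();im=bot.camera('wrist');print(round(s['t'],2),s['tcp_pos'][:2].round(1),s['contact_force'].round(1),front(im,s))
cv2.imwrite('pics/wr4.png',im[:,:,::-1]);cv2.imwrite('pics/side4.png',bot.camera('side')[:,:,::-1])
E
```

```text
(np.int64(122), array([567.4,  30.6]))
7.33 [533.3  28.3] [-0.1 -0.4  0.4] (np.int64(46), array([627.3,  33.6]))
7.38 [533.1  28.2] [-1.  -1.   0.2] (np.int64(30), array([632.9,  33.9]))
7.43 [533.   28.2] [-0.5  0.4 -0.2] (np.int64(14), array([638.6,  34.2]))
7.48 [533.   28.2] [ 0.   0.6 -0.6] (np.int64(0), array([643.6,  34.5]))
7.53 [533.1  28.3] [ 0.8 -0.1 -0.3] (np.int64(0), array([643.8,  34.6]))
7.58 [533.1  28.4] [-0.2 -0.4 -1.3] (np.int64(0), array([643.8,  34.6]))
7.63 [533.2  28.4] [ 0.2 -0.  -0.1] (np.int64(0), array([643.9,  34.7]))
7.68 [533.3  28.4] [-0.6  0.1 -0.2] (np.int64(0), array([644. ,  34.7]))
```

View pics/wr4.png

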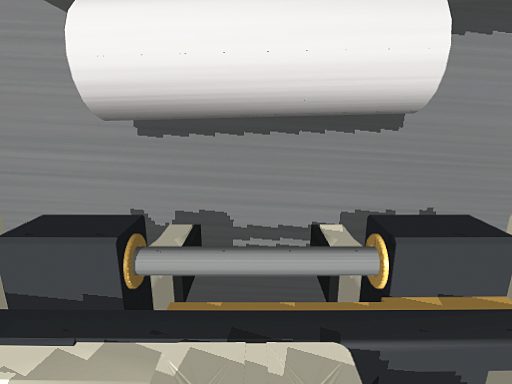

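It rolled ahead freely at about 113 mm/s (4.5 rad/s). Now I'll close up behind it, square to the stop, and ease it home while watching the force.

```bash
python3 - <<'E'
from plant import bot
from h import *
bot.pause(.3)
P=lambda x:[*(SO+NS*x+ES*112),12]
s=bot.read_state();f0=s['contact_force']
bot.line_to(P(-85),velocity=60,ori=q(5.53))
cv2.imwrite('pics/side5.png',bot.camera('side')[:,:,::-1])
cv2.imwrite('pics/top5.png',bot.camera('top')[:,:,::-1])
for x in (-75,-70,-66,-64,-62,-61,-60,-59,-58,-57):
    bot.line_to(P(x),velocity=25); bot.pause(.1)
    f=np.mean([bot.read_state()['contact_force'] for _ in range(3)],0)
    s=bot.read_state();print(round(s['t'],2),x,s['tcp_pos'].round(1),f.round(1))
    if np.hypot(f[0],f[1])>4: break
cv2.imwrite('pics/side6.png',bot.camera('side')[:,:,::-1])
cv2.imwrite('pics/top6.png',bot.camera('top')[:,:,::-1])
E
```

```text
9.53 -75 [576.4  28.1  11.9] [ 0.4 -0.4 -1.4]
9.98 -70 [581.5  28.6  11.9] [ 1.2  0.4 -0.1]
10.39 -66 [585.5  29.   11.9] [-0.1 -0.1  0. ]
10.74 -64 [587.5  29.2  12. ] [ 0.5 -0.4 -0.5]
11.09 -62 [589.4  29.3  12. ] [-0.6 -0.4 -0.7]
11.44 -61 [589.8  29.3  11.8] [-3.8 -0.8  1.4]
11.79 -60 [589.8  29.2  11.7] [-7.7 -0.4  4.4]
```

View pics/side6.png

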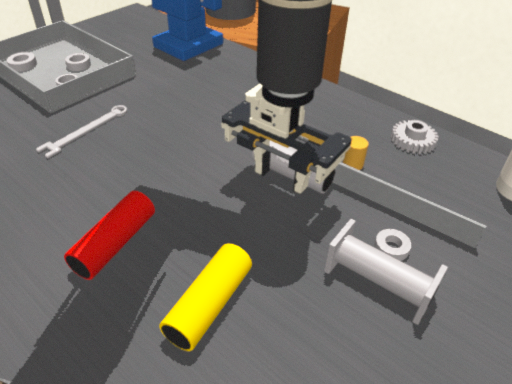

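The force rose at x≈−61, where the tube is pinched between the fingers and the stop (−59.5 predicted). The side view shows the tube at (300,170) against the stop. I'll back off slowly, move clear and check from above.

```bash
python3 - <<'E'
from plant import bot
from h import *
P=lambda x,z=12:[*(SO+NS*x+ES*112),z]
bot.line_to(P(-62),velocity=5);bot.pause(.3)
bot.line_to(P(-66),velocity=10);bot.line_to(P(-95),velocity=50)
bot.line_to(P(-95,120),velocity=120)
bot.line_to(P(-240,200),velocity=150)
bot.pause(.3)
im=bot.camera('top')[:,:,::-1]
cv2.imwrite('pics/top7.png',im)
cv2.imwrite('pics/crop7.png',cv2.resize(im[60:220,180:420],None,fx=3.3,fy=3.3,interpolation=cv2.INTER_CUBIC))
cv2.imwrite('pics/side7.png',bot.camera('side')[:,:,::-1])
print(bot.read_state()['t'])
E
```

```text
16.725
```

View pics/crop7.png

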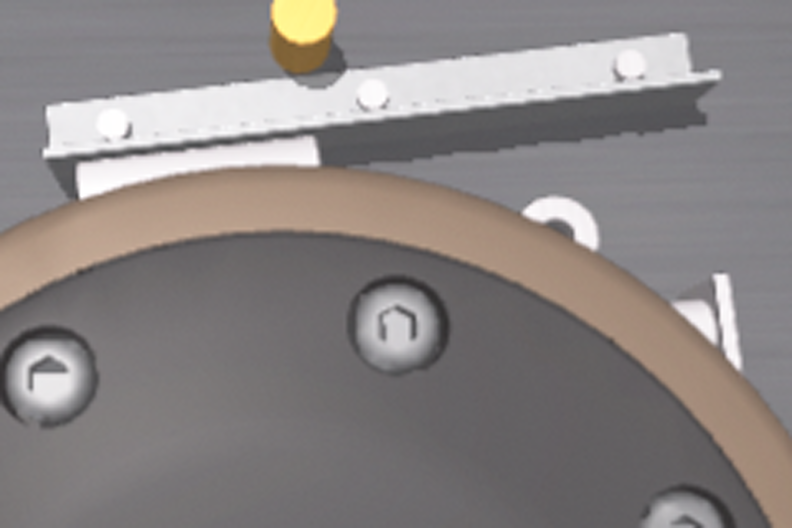

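View pics/side7.png

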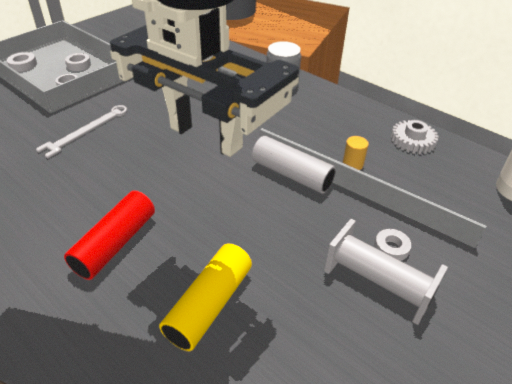

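The side view shows the tube at (293,163) lying along the stop, but the arm hides most of it from above. I'll swing the arm aside and measure.

```bash
python3 - <<'E'
from plant import bot
from h import *
j=list(bot.read_state()['joint_pos']);
j0=j[0]
bot.move_joints([1.419,0.359,0.012,0,-1.224,-0.288])
im=bot.camera('top')[:,:,::-1]
cv2.imwrite('pics/crop8.png',cv2.resize(im[60:220,180:420],None,fx=3.3,fy=3.3,interpolation=cv2.INTER_CUBIC))
print(bot.read_state()['t'])
E
```

```text
18.9667
```

View pics/crop8.png

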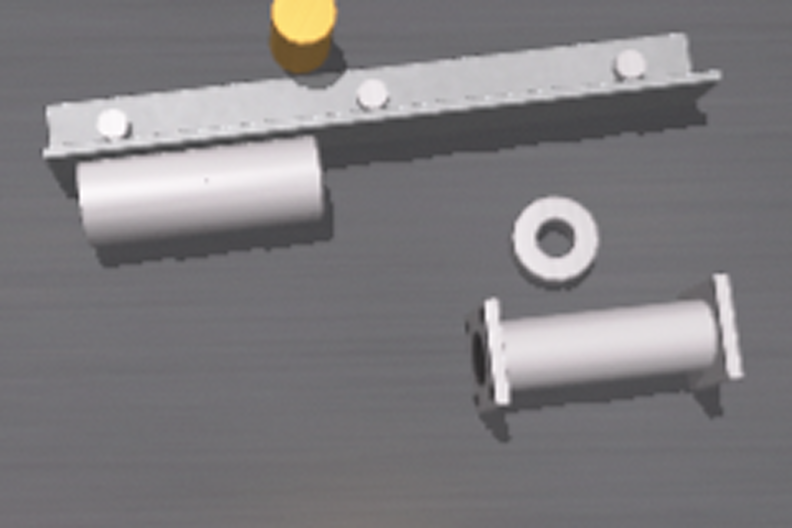

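The tube's lower edge runs crop (95,244) to (324,219), parallel to the stop. The flanged tube's corners are at the same pixels as before.

```bash
python3 - <<'E'
from plant import bot
from h import *
c=bot.get_calibration('top')
f=lambda u,v,z: ray(c,((u+.5)/3.3-.5+180,(v+.5)/3.3-.5+60),z)[:2]
T=[f(95,244,20),f(324,219,20),f(79,163,38),f(316,137,38)]
for p in T: print(((p-SO)@NS).round(1),((p-SO)@ES).round(1))
a=bot.camera('top').astype(int);bot.pause(1);b=bot.camera('top').astype(int)
print('moved px',(abs(a-b)[90:140,190:290].max()))
i0=cv2.imread('pics/top0.png')[:,:,::-1].astype(int)
print('flange diff',abs(i0-b)[135:190,318:410].max())
bot.close_job()
E
```

```text
-48.5 178.3
-49.9 40.2
-3.7 180.5
-5.0 40.4
moved px 4
flange diff 4
the job is handed in; nothing more can be done
```

I rolled the plain tube to the stop with the two fingertips, pushing from behind. Nothing was picked up, and I handed the job in at about 20 s of the 40 s allowed.

- **Rolling:** after the second push the tube ran ahead of the stopped fingers at about 113 mm/s (about 4.5 rad/s). I then eased it up to the stop, where the contact force reached about 8 N.
- **Resting place:** in the stop frame its near side is at x ≈ −49 mm, which puts the axis about 25 mm from the face, so it is touching. Its middle is at y ≈ 110 mm and its axis is within about 1° of parallel.
- **Overhang and rest:** it does not overhang the stop's end. Two pictures 1 s apart showed no movement.
- **Other parts:** the flanged tube's area of the top picture is unchanged from the start. The side view showed the red and yellow tubes where they were.

No check failed or disagreed, although the fingers met resistance 1–2 mm before the calculated contact, which is within the camera calibration's error.

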